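Ready the spool jig and hold its jaw open

TASK

Get the spool jig ready to take a spool: first stand the red pin in the jig hole marked with one dot, then the yellow pin in the hole marked with two dots, each pushed fully home and let go. Then pull the jig's spring-return jaw out by its black handle until its red pointer lines up with the black line on the yellow clip, and keep it there: the job finishes while you are still holding the handle against the spring. Leave everything else on the bench where it is.

Things in the scene. Friction and masses are not known exactly. Their poses are not given: they have to be found in the camera images.
- jig: Fixed jig: plywood base 160 (x) x 300 (y) x 12 mm, origin at the centre of its underside. On its +y half an aluminium block 130 x 84 x 25 mm, top 37 mm above the table, with two upright holes 14.5 mm in diameter, 20 mm deep, 2 mm chamfer, at x = -38 and +38 mm, y = +70 mm. On its -y half the sprung jaw slides along y. Place and yaw vary.
- red_pin: Locating pin, 70 mm tall, 60 g: steel shank 12 mm in diameter (lowest 4 mm: 8 mm), 46 mm long, then a round red plastic head 20 mm in diameter, 24 mm tall. Origin at the centre of its foot, z up the pin. Starts upright in one of the holder's three holes (which one varies), foot 10 mm above the table.
- yellow_pin: Locating pin, 70 mm tall, 60 g: steel shank 12 mm in diameter (lowest 4 mm: 8 mm), 46 mm long, then a round yellow plastic head 20 mm in diameter, 24 mm tall. Origin at the centre of its foot, z up the pin. Starts upright in one of the holder's three holes (which one varies), foot 10 mm above the table.
- grey_pin: Locating pin, 70 mm tall, 60 g: steel shank 12 mm in diameter (lowest 4 mm: 8 mm), 46 mm long, then a round grey plastic head 20 mm in diameter, 24 mm tall. Origin at the centre of its foot, z up the pin. Starts upright in one of the holder's three holes (which one varies), foot 10 mm above the table. A spare: leave it in the holder.
- holder: Green plastic pin holder, fixed: block 170 (x) x 60 (y) x 30 mm, origin at the centre of its underside, with three upright holes 15 mm in diameter and 20 mm deep in a row along its x, at x = -56, 0 and +56 mm.
- hole_one (a point): Centre of the mouth of the jig hole marked with one white dot, on the block's top face, 37 mm above the table; z up. The black tab with the dot lies 32 mm to the jig's +y side of it. It is the jig's hole nearer to the robot or the farther one (varies). A pin fully home has its foot 20 mm below this point and its top 50 mm above.
- hole_two (a point): The same for the hole marked with two white dots.
- jaw: Blue jaw, 76 x 44 x 20 mm plus a taller face plate towards the holes, on two steel rods, with an upright black handle on it. Origin under the handle, 12 mm above the table; axes as the jig's. Starts shut at y = -50 mm in the jig's frame; it is pulled along the jig's -y, away from the holes, to a hard stop after 85 mm. A spring pulls it shut: 4 N when shut, 1 N more per 10 mm.
- handle_top (a point): Centre of the top face of the black handle, 112 mm above the table. The handle is an upright block on the jaw, 34 mm (jig x) by 16 mm (jig y), and 66 mm tall, from 46 to 112 mm above the table.
- pointer (a point): Tip of the jaw's red pointer, a thin bar on the jaw's +x side, in the middle of the jaw and level with the middle of the handle along y; axes as the jig's.
- mark (a point): Middle of the black line on the yellow clip (18 x 16 x 10 mm) fixed to the white rail on the jig's +x edge; axes as the jig's. The jaw is at the mark when pointer and mark have the same y in the jig's frame, at a travel between 30 and 60 mm. The clip's place varies.
- spool: Empty blue filament spool lying flat, 160 mm in diameter, 48 mm tall; origin at the centre of its underside. Bystander.
- glue_jar: Small amber glue jar with a metal cap, 48 mm in diameter, 85 mm tall; origin under its centre. Bystander.
- screwdriver: Screwdriver with a red handle lying on the table, 180 mm long; origin near the middle of its underside. Bystander.

How it is judged:
On the way, in this order (a step that is already met when the one before it is completed fails the run):
1. the red pin is fully home in the one-dot hole and let go (horizontal distance between red_pin and hole_one below 0.005 m and height (world z) of red_pin between 0.012 and 0.022 m and angle between red_pin's own z axis and vertical below 0.18 rad and contact force between the fingers and red_pin below 0.3 N and linear speed of red_pin below 0.02 m/s), for 0.2 s.
2. then the yellow pin is fully home in the two-dot hole and let go (horizontal distance between yellow_pin and hole_two below 0.005 m and height (world z) of yellow_pin between 0.012 and 0.022 m and angle between yellow_pin's own z axis and vertical below 0.18 rad and contact force between the fingers and yellow_pin below 0.3 N and linear speed of yellow_pin below 0.02 m/s), for 0.2 s.
3. then the jaw is held by its handle with the pointer at the mark (y of pointer in the frame of mark between -0.005 and 0.005 m and contact force between the fingers and jaw above 2 N and distance between the grasp point and handle_top below 0.07 m), for 0.5 s.
At the end, for the whole second after the job is handed in: The fingers still hold the jaw (over 2 N) at its handle (grasp point within 70 mm of its top), jaw still, pointer within 5 mm of the line; the red pin stands in the one-dot hole and the yellow in the two-dot hole, each within 5 mm of the floor of its hole, upright, let go (all of step 1 and all of step 2 and all of step 3 and linear speed of jaw below 0.01 m/s); the arm keeps its last pose, push and grip.
It fails at once if a bystander (spare pin, spool, jar, screwdriver) is moved by more than 25 mm (distance of any of grey_pin, spool, glue_jar, screwdriver from where it was at the start of the episode above 0.025 m).
It also fails if it takes over 67 s, if anything falls off the work surface, if the arm or the gripper's body presses on something with over 40 N, if the wrist force passes 120 N, or if a joint passes its speed limit or range.

ROBOT

A 6-joint arm with a two-finger parallel gripper is mounted at the origin on the work surface. World frame = base frame: x ahead of the robot, y to its left, z up, the work surface at z = 0. Lengths are in m, angles in rad, forces in N, time in s.
With the tool pointing down it reaches from about 0.275 to 0.75 m from the base axis. Payload 10.2 kg.
Tool frame: the origin (TCP) lies midway between the tips of the shut fingers; the grasp point (between the pads) lies bot.grip_depth behind it (bot.grip_depth is the distance from the TCP to the grasp point, in m); z points along the fingers, y is the line along which they close (so a half turn about z gives the same grasp; the last joint's range is limited). The gripper opens to 88 mm and grips with 3 to 60 N. Pads are 18 mm wide; open, the fingers measure 123 mm over their backs; the gripper's body (75 mm by 187 mm) begins 45 mm behind the grasp point.
Start: joints at [-1.345, 0.313, 1.498, -0, 1.331, -0.223], TCP at [0.228, -0.473, 0.239] pointing down, gripper open.
Joint ranges: [-2.94, 2.94], [-0.97, 2.17], [0.19, 2.56], [-1.23, 4.37], [0.02, 3.11], [-2.88, 2.88]. Speed limits (rad/s): [2.39, 2.39, 3.01, 3.14, 3.14, 3.14].

INTERFACE

Orientations are given as a unit quaternion [x, y, z, w].
In Python, from workcell import bot, inverse_kinematics, vision gives the robot as it stands. Calls block until the motion is done:
- bot.move_ptp(position, orientation): joint-space move of the TCP to a pose.
- bot.servo_line(position, velocity=0.15, rotation=None, guard=None): straight line of the TCP; rotation=None keeps the orientation; velocity is the mean speed in m/s. With guard (N) it stops when the force on the tool has changed by that much, and returns True; else False.
- bot.move_joints(angles): joint-space move.
- bot.gripper_open() and bot.grasp(): open the fingers fully, or close them until they stop; the grip force is fixed at half the most.
- bot.wait(seconds).
- inverse_kinematics(position, orientation): joint angles nearest the present ones, or None.
- bot.state(): the state.
- vision.camera(name): name is "side" or "top" or "wrist"; returns a dict with "pixels" (384x512x3 uint8, red, green, blue), "fx", "fy", "cx", "cy" (pixels), "D" ([k1, k2, p1, p2, k3] as OpenCV has them; the pictures are not rectified), "R" (3x3) and "t" (3): a world point X has camera coordinates R X + t; the wrist camera has in their place "mount" (4x4, takes a point from camera to tool coordinates, whose origin is the TCP and whose axes are the flange's). Camera axes: x right, y down, z forward; pixel columns grow to the right and rows downward; lengths in m; the calibration is good to about 2 mm. A picture is of the moment at which its call begins: read the wrist's pose just before it. There is no depth.
A pose or a line that the arm cannot do raises bot.PlanningError and nothing moves.
- bot.hand_in(): hands the job in; it is judged then, once.
The state is a dict: "time_s": time; "q": joint angles; "dq": joint speeds; "effort": joint torques, N m; "tcp_pos": TCP position; "eef_rot": TCP orientation; "force": force on the tool from outside, world axes, zero at the start; "wrist_torque": the same for the moment, N m; "grip_width": opening from 0.0 (shut) to 1.0 (fully open); "gripper_force": force on a finger pad.
Only numpy, scipy, OpenCV 4.12 (cv2) and the standard library are available. Lean on these libraries where they do the work, as an engineer would, in place of code of your own. Each camera call takes 0.05 s, during which the arm holds its last target. There are 200 camera calls.

## Working session

There is one attempt and no reset: what is moved stays moved. The work goes in short steps, each a Python script; the robot and the scene stay as the last script left them, time stands still between calls to the robot, and variables do not carry over. Pictures are saved under pics/ and viewed, at most 10 in all, crops included, and the job is handed in when it is done.

```bash
mkdir -p pics; cat > h.py <<'E'
import numpy as np, cv2
from workcell import bot, inverse_kinematics, vision
from scipy.spatial.transform import Rotation as Ro
def cam(n):
    s=bot.state(); c=vision.camera(n)
    if n=="wrist":
        T=np.eye(4);T[:3,:3]=Ro.from_quat(s["eef_rot"]).as_matrix();T[:3,3]=s["tcp_pos"]
        W=np.linalg.inv(T@np.array(c["mount"]));c["R"]=W[:3,:3];c["t"]=W[:3,3]
    return c
def save(c,f): cv2.imwrite(f,cv2.cvtColor(c["pixels"],cv2.COLOR_RGB2BGR))
def K(c): return np.array([[c["fx"],0,c["cx"]],[0,c["fy"],c["cy"]],[0,0,1.]])
def ray(c,px):
    u=cv2.undistortPoints(np.array([[px]],float),K(c),np.array(c["D"],float)).ravel()
    R=np.array(c["R"]);t=np.array(c["t"])
    return -R.T@t, R.T@np.array([u[0],u[1],1])
def at(c,px,z):
    o,d=ray(c,px); return o+d*(z-o[2])/d[2]
def proj(c,X):
    return cv2.projectPoints(np.atleast_2d(np.array(X,float)),cv2.Rodrigues(np.array(c["R"]))[0],np.array(c["t"],float),K(c),np.array(c["D"],float))[0].reshape(-1,2)
def down(yaw): # tool z down, tool y (closing) along world dir yaw
    y=np.array([np.cos(yaw),np.sin(yaw),0]);z=np.array([0,0,-1.]);x=np.cross(y,z)
    return Ro.from_matrix(np.stack([x,y,z],1)).as_quat()
E
python3 - <<'E'
from h import *
import pickle
for n in ["top","side"]:
    c=cam(n);save(c,f"pics/{n}0.png");pickle.dump(c,open(n+".pkl","wb"))
    print(n,-np.array(c["R"]).T@c["t"])
print(bot.grip_depth,bot.state())
E
```

```text
top [0.40638207 0.08924146 1.01754462]
side [0.00777554 0.81164059 0.89398075]
0.0187 {'time_s': 0.1, 'q': array([-1.34539431e+00,  3.13395940e-01,  1.49831755e+00,  3.47974619e-06,
        1.33098359e+00, -2.23403322e-01]), 'dq': array([-0.00048328, -0.00137168, -0.00223501,  0.00185073, -0.00073374,
        0.00092536]), 'effort': array([ 3.10286072e-03, -4.02811611e+01, -2.52642614e+01,  6.95313513e-02,
        3.41751077e-02, -7.06573428e-05]), 'tcp_pos': array([ 0.22773415, -0.47281193,  0.23823372]), 'eef_rot': array([ 9.74927145e-01,  2.22523608e-01,  1.13800310e-06, -5.52213055e-04]), 'force': array([-0.03574897, -0.43199668, -1.21793767]), 'wrist_torque': array([-0.01540828,  0.00052355,  0.03915538]), 'gripper_force': 0.0, 'grip_width': 0.9958137691430369}
```

View pics/top0.png

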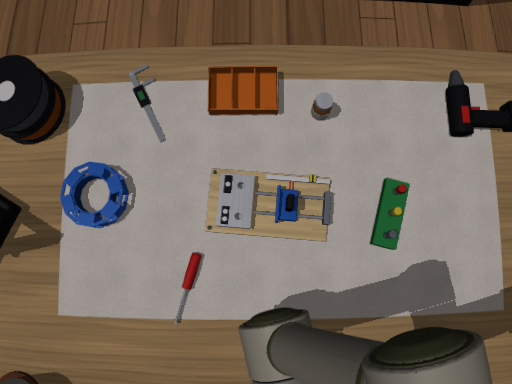

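View pics/side0.png

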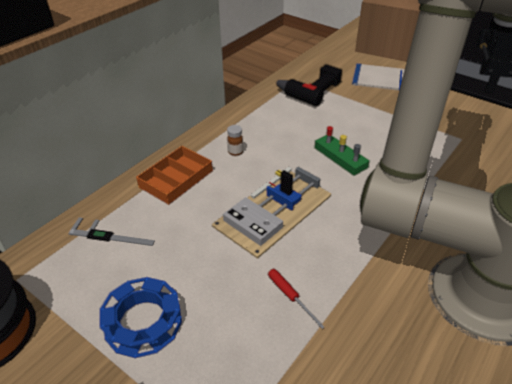

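```bash
python3 - <<'E'
import cv2
a=cv2.imread("pics/top0.png")[150:260,200:340]; cv2.imwrite("pics/c1.png",cv2.resize(a,None,fx=5.4,fy=5.4,interpolation=cv2.INTER_CUBIC))
a=cv2.imread("pics/top0.png")[165:260,350:430]; cv2.imwrite("pics/c2.png",cv2.resize(a,None,fx=6,fy=6,interpolation=cv2.INTER_CUBIC))
E
```

```text
(no output)
```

View pics/c1.png

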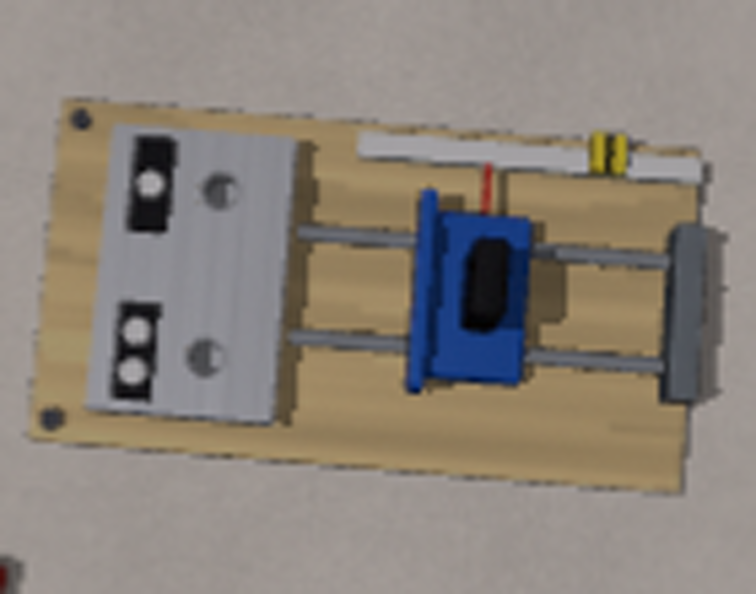

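View pics/c2.png

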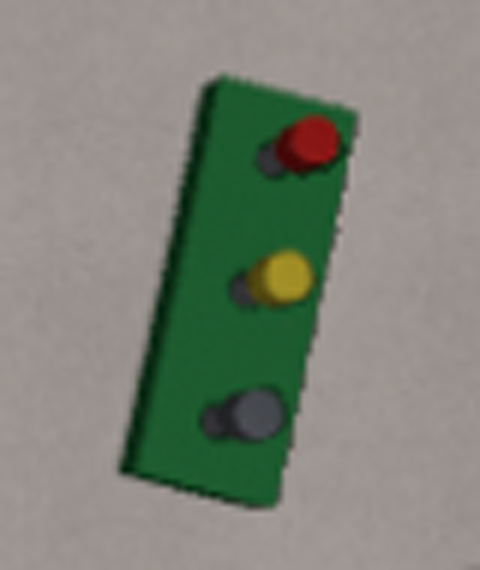

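```bash
python3 - <<'E'
from h import *
import pickle
c=pickle.load(open("top.pkl","rb"))
f=lambda u,v,k,o:((u+.5)/k-.5+o[0],(v+.5)/k-.5+o[1])
A=lambda u,v,z:at(c,f(u,v,5.4,(200,150)),z)
B=lambda u,v,z:at(c,f(u,v,6,(350,165)),z)
h1,h2=A(220,191,.037),A(206,358,.037)
print("holes",h1,h2,np.linalg.norm(h1-h2))
x=(h1-h2);print("yaw",np.arctan2(x[1],x[0]))
cs=[A(65,100,.012),A(702,150,.012),A(682,492,.012),A(30,437,.012)]
print("corners",cs,[np.linalg.norm(cs[i]-cs[i-1]) for i in range(4)])
e=cs[0]-cs[1];e2=cs[3]-cs[2];print("yaw from edges",[np.arctan2(-v[0],v[1]) for v in(e,e2)])
p=[B(315,140,.08),B(289,276,.08),B(259,413,.08)];print("pins",p,np.linalg.norm(p[0]-p[1]),np.linalg.norm(p[1]-p[2]))
hc=[B(222,76,.03),B(357,113,.03),B(275,507,.03),B(122,470,.03)];print("holder mid",np.mean(hc,0))
print("handle",A(488,280,.112),"pointer/mark z.03",A(488,168,.03),A(608,155,.03), A(608,155,.05))
E
```

```text
holes [0.57472579 0.13406916 0.037     ] [0.49900542 0.1402755  0.037     ] 0.0759742927331383
yaw -0.08178112007846713
corners [array([0.62270954, 0.20791426, 0.012     ]), array([ 0.5970772 , -0.08972233,  0.012     ]), array([ 0.43839189, -0.07553385,  0.012     ]), array([0.4654241 , 0.22217588, 0.012     ])] [np.float64(0.15793069366862905), np.float64(0.2987382690809888), np.float64(0.15931835605781622), np.float64(0.2989344815067489)]
yaw from edges [np.float64(-0.08590764446891479), np.float64(-0.0905522373909781)]
pins [array([ 0.55798771, -0.25138553,  0.08      ]), array([ 0.50404523, -0.23752195,  0.08      ]), array([ 0.45067884, -0.22262968,  0.08      ])] 0.05569551052620281 0.05540533561448443
holder mid [ 0.50406613 -0.23619101  0.03      ]
handle [0.52366893 0.01934633 0.112     ] pointer/mark z.03 [0.58581858 0.01207748 0.03      ] [ 0.59155256 -0.04308104  0.03      ] [ 0.58780244 -0.04040121  0.05      ]
```

```bash
cat >> h.py <<'E'
YH=1.32; YJ=np.pi/2-0.087
def pick_q(pos,yaw):
    best=None
    for y in (yaw,yaw-np.pi):
        q=inverse_kinematics(np.array(pos),down(y))
        if q is not None:
            m=np.abs(np.array(q)-bot.state()["q"]).max()
            if best is None or m<best[0]: best=(m,y)
    return best[1]
def fetch(p):
    y=pick_q([p[0],p[1],.17],YH); bot.move_ptp([p[0],p[1],.17],down(y))
    g=bot.servo_line([p[0],p[1],.0513],velocity=.12,guard=12)
    bot.grasp(); s=bot.state(); print("grasp",g,s["time_s"],s["tcp_pos"],s["grip_width"],s["gripper_force"])
    bot.servo_line([p[0],p[1],.20],velocity=.2)
    s=bot.state(); print("lifted",s["grip_width"],s["gripper_force"],s["q"][5]); return y
E
python3 - <<'E'
from h import *
y=fetch([.558,-.2515]); y2=y-YH+YJ
bot.servo_line([.5748,.1333,.20],velocity=.25,rotation=down(y2))
bot.servo_line([.5748,.1333,.095],velocity=.15)
print(bot.state()["time_s"],bot.state()["force"])
import pickle
c=cam("wrist");save(c,"pics/w1.png")
a=cam("top");save(a,"pics/t1.png")
im=np.hstack([c["pixels"],cv2.resize(a["pixels"][150:260,190:300],(384,384),interpolation=cv2.INTER_CUBIC)])[:,:,::-1]
cv2.imwrite("pics/m1.png",cv2.resize(im,(800,343)))
E
```

```text
grasp False 3.7833 [ 0.55800166 -0.25150241  0.05130033] 0.21296732235556076 29.984045661985874
lifted 0.2168011354275686 29.986661542207003 1.2069373203685205
7.2167 [-0.09340056 -0.51530554 -0.01712537]
```

View pics/m1.png

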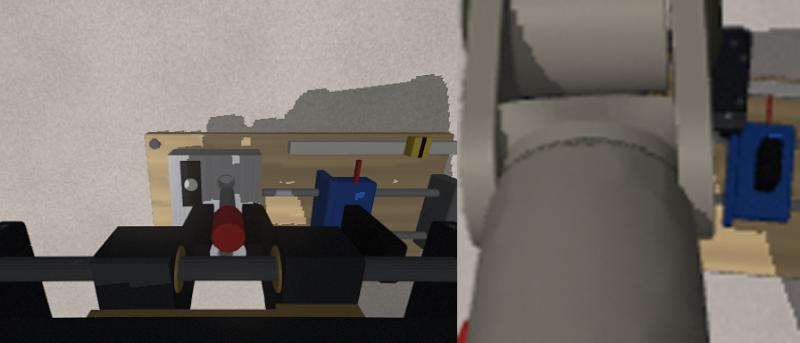

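The wrist view shows the red head gripped at (228,230), with its shank foot over the one-dot hole near (226,182). The top view is blocked by the arm. Inserting now.

```bash
cat >> h.py <<'E'
def insert(zt=.0577):
    p=bot.state()["tcp_pos"]
    g=bot.servo_line([p[0],p[1],zt],velocity=.05,guard=15)
    s=bot.state(); print("ins",g,s["time_s"],s["tcp_pos"],s["force"]); return s["tcp_pos"][2]<.0605
E
python3 - <<'E'
from h import *
if insert():
    bot.gripper_open(); p=bot.state()["tcp_pos"]
    bot.servo_line([p[0],p[1],.20],velocity=.2)
    y=fetch([.504,-.2375]); y2=y-YH+YJ
    bot.servo_line([.4991,.1395,.20],velocity=.25,rotation=down(y2))
    bot.servo_line([.4991,.1395,.095],velocity=.15)
    print(bot.state()["time_s"])
    save(cam("wrist"),"pics/w2.png")
E
```

```text
ins False 8.2167 [0.57578708 0.13322277 0.0581368 ] [-0.78268745 -1.22680401  6.13213991]
grasp False 13.7833 [ 0.50399185 -0.23751083  0.05129238] 0.21719401128658025 29.95691861025989
lifted 0.21437336026911796 29.961410919204354 1.1709549612693528
17.1833
```

View pics/w2.png

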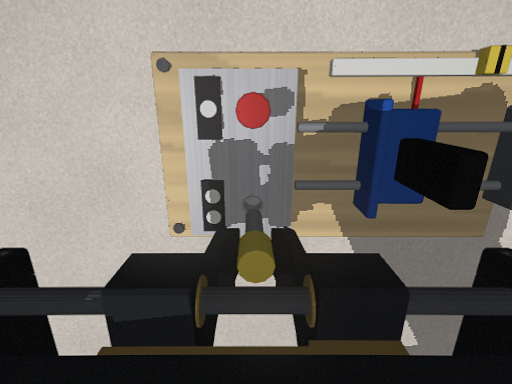

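The red pin's head at (253,110) sits over the one-dot hole, low and upright. The yellow foot is at the two-dot hole, near (253,203).

```bash
python3 - <<'E'
from h import *
import pickle
if insert():
    bot.gripper_open(); p=bot.state()["tcp_pos"]
    bot.servo_line([p[0],p[1],.20],velocity=.2)
    bot.servo_line([.50,.0,.20],velocity=.25)
    c=cam("wrist");save(c,"pics/w3.png");pickle.dump(c,open("w3.pkl","wb")); print(bot.state()["time_s"])
E
```

```text
ins True 17.9833 [0.5001257  0.13940758 0.0580927 ] [-1.68072149  0.16327512  5.69088268]
20.7
```

View pics/w3.png

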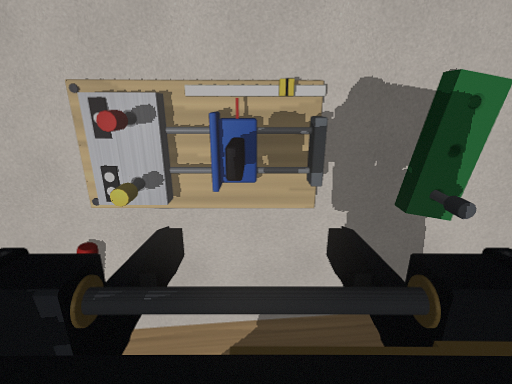

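```bash
python3 - <<'E'
from h import *
import pickle
t=pickle.load(open("top.pkl","rb"));w=pickle.load(open("w3.pkl","rb"))
f=lambda u,v:((u+.5)/5.4-.5+200,(v+.5)/5.4-.5+150)
ny=np.array([-np.sin(-.087),np.cos(-.087)]);c0=np.array([.5309,.0662])
def tri(a,b):
    o1,d1=ray(t,a);o2,d2=ray(w,b);s=np.linalg.lstsq(np.stack([d1,-d2],1),o2-o1,rcond=None)[0]
    P,Q=o1+s[0]*d1,o2+s[1]*d2;return (P+Q)/2,np.linalg.norm(P-Q)
for n,a,b in [("ptr",f(488,168),(237,98)),("mark",f(608,155),(287,87))]:
    X,e=tri(a,b);print(n,X,e,(X[:2]-c0)@ny)
    for z in(.03,.035,.04): print(z,[(at(c,p,z)[:2]-c0)@ny for c,p in((t,a),(w,b))])
E
```

```text
ptr [0.58654323 0.01322799 0.03125228] 0.00283325214131001 -0.04793680999988109
0.03 [np.float64(-0.04914593413789186), np.float64(-0.04671492866362606)]
0.035 [np.float64(-0.048835665371277474), np.float64(-0.0470323532496506)]
0.04 [np.float64(-0.04852539660466308), np.float64(-0.04734977783567512)]
mark [ 0.59470966 -0.04440734  0.01363445] 0.0017312652552323828 -0.10464457059868902
0.03 [np.float64(-0.10359761001183278), np.float64(-0.1019428585195127)]
0.035 [np.float64(-0.10301164901485553), np.float64(-0.10138337246727094)]
0.04 [np.float64(-0.10242568801787832), np.float64(-0.10082388641502922)]
```

```bash
python3 - <<'E'
from h import *
import pickle
ny=np.array([-np.sin(-.087),np.cos(-.087),0])
h=np.array([.5257,.018,.20])
bot.servo_line(h,velocity=.15)
h[2]=.08
print(bot.servo_line(h,velocity=.12,guard=10)); bot.grasp()
s=bot.state();print(s["time_s"],s["tcp_pos"],s["grip_width"],s["gripper_force"],s["force"])
bot.servo_line(s["tcp_pos"]-.0543*ny,velocity=.04); bot.wait(.3)
s=bot.state();print(s["time_s"],s["tcp_pos"],s["grip_width"],s["gripper_force"],s["force"])
c=cam("wrist");save(c,"pics/w4.png");pickle.dump(c,open("w4.pkl","wb"))
a=cam("top");save(a,"pics/t4.png");b=cam("side");save(b,"pics/s4.png")
k=lambda c,x,y,n:cv2.resize(c["pixels"][y:y+n,x:x+n],(400,400),interpolation=cv2.INTER_CUBIC)
# crop wrist around projected mark
u=proj(c,[.591,-.042,.032])[0].astype(int);print(u)
x,y=max(0,min(412,u[0]-50)),max(0,min(284,u[1]-50));print(x,y)
cv2.imwrite("pics/m4.png",np.hstack([k(c,x,y,100),k(b,235,150,100)])[:,:,::-1])
E
```

```text
False
23.2917 [0.52572748 0.01840329 0.07999862] 0.18069219158577526 30.000067432411015 [ 1.09842157  3.59172429 -0.10005049]
25.0917 [ 0.52098509 -0.0350417   0.08000144] 0.18068512923031987 30.000092899426818 [1.39567143 8.69445131 0.5498439 ]
[257 118]
207 68
```

View pics/m4.png

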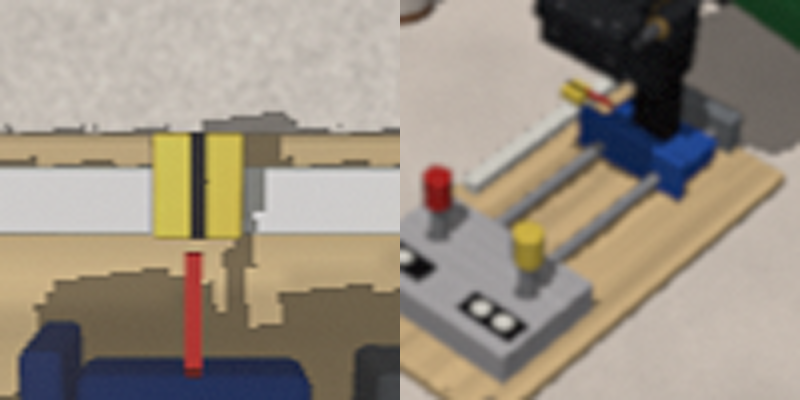

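The wrist crop puts the red pointer (x≈194) within 1 mm of the black line (x≈197). The side crop shows both pins standing home in the right holes. Handing in.

```bash
python3 -c "
from h import *
bot.wait(.6); print(bot.hand_in())"
```

```text
the job is handed in; nothing more can be done
None
```

I handed the job in at about 26 s on the robot's clock: the red pin is in the one-dot hole, the yellow pin is in the two-dot hole, and the gripper is holding the jaw with its pointer within about 1 mm of the line; hand-in returned no verdict.

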